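Sort the outgoing parcels into their route trays

ROBOT

A 7-joint arm with a two-finger parallel gripper is mounted at the origin on the work surface. World frame = base frame: x ahead of the robot, y to its left, z up, the work surface at z = 0. Lengths are in m, angles in rad, forces in N, time in s.
With the tool pointing down it reaches from about 0.4 to 0.85 m from the base axis. Payload 10.4 kg.
Tool frame: the origin (TCP) lies at the centre of the arm's flange, where the gripper is bolted on; the fingertips stand 173 mm ahead of it and the grasp point (between the pads) lies 155 mm ahead of it (manip.nose_length is the distance from the TCP to the fingertips, in m); z points along the fingers, x is the direction in which the jaws open and shut, and the axes are right-handed (so a half turn about z gives the same grasp; the last joint's range is limited). The gripper opens to 85 mm and grips with 20 to 120 N. Pads are 22 mm wide; open, the fingers measure 114 mm over their backs; the gripper's body (76 mm by 85 mm) begins 54 mm behind the grasp point. The pads swing forward as they close: fully open they stand 13 mm farther back than shut.
Start: joints at [1.238, 0.332, -0.065, 1.46, 0.022, 1.35, -0.088], TCP at [0.191, -0.595, 0.405] pointing down, gripper open.
Joint ranges: [-2.6, 2.6], [-0.5, 2.12], [-1.47, 1.34], [0.16, 2.42], [-1.27, 4.41], [0.06, 2.06], [-2.6, 2.6]. Speed limits (rad/s): [2.22, 2.22, 2.79, 2.79, 3.14, 3.14, 3.14].

INTERFACE

Orientations are given as a unit quaternion [x, y, z, w].
In Python, from workcell import status, cams, order, manip gives the robot as it stands.
- The arm moves only by the tool servo_tool, never from a script. Its argument "motion" is a list that holds one entry, the list of rows, each a list of 6 numbers: the shift along the tool's x, y, z in units of 50 mm (1.0 is 50 mm), then the turn, a rotation vector about the tool's x, y, z in units of 5 degrees (1.0 is 5 degrees). In form: [[[x, y, z, ax, ay, az], ...]]. A call has 1 to 12 rows; each row shifts and turns the pose as measured when the row begins, along the tool's axes as they then stand; what a row does not reach is not made up. A row lasts 1/10 s, in which the tool goes at most 50 mm and 8.59 degrees, less where a joint would pass 70% of its speed; a pose out of reach is approached as far as the arm can. A call is refused whole if a number of a shift passes 1 or a number of a turn 1, either way. A call with a gripper value outside its range is refused whole. "jaw" is the closure in counts, from 0 (fully open) to 255 (shut), set as the call begins (left out, the last holds). The fingers move at their own pace and stop on an object; "force" is the grip in N (left out, the last holds). Time passes only in rows, so rows that do not move let the fingers close. It gives the time, the measured TCP pose, the force and the opening at its end, in the units of the state.
- status.get_obs(): the state, without advancing time (a new reading comes with each control period).
- cams.camera(name): name is "side" or "top"; returns a dict with "color" (420x560x3 uint8, red, green, blue), "vertical_fov" (degrees; the focal length in pixels is half the picture's height over the tangent of half this angle, whatever the lens; pixels are square), "cx", "cy" (the principal point, pixels), "k1" (the pictures are not rectified: a ray, as slopes to the right and down, at radius r is drawn at 1 + k1 r^2 times it, then the intrinsics apply), "extrinsics" (4x4, takes a point from camera to world coordinates). Camera axes: x right, y down, z forward; pixel columns grow to the right and rows downward; lengths in m; the calibration is good to about 2 mm. A picture is of the moment at which its call begins. There is no depth.
- order.hand_in(): hands the job in, once; it reports no verdict.
The state is a dict: "clock": time; "joint_pos": joint angles; "joint_velocities": joint speeds; "tau": joint torques, N m; "position": TCP position; "ee_rot": TCP orientation; "ft_force": force on the tool from outside, world axes, zero at the start; "torque": the same for the moment, N m; "grip_width": opening from 0.0 (shut) to 1.0 (fully open).
Only numpy, scipy, OpenCV 4.12 (cv2) and the standard library are available. Lean on these libraries where they do the work, as an engineer would, in place of code of your own. Each camera call takes 0.05 s, during which the arm holds its last target.

TASK

The courier is due: put every parcel that has a coloured round sticker into the tray of the same colour, sticker up and flat on the tray floor. Two parcels share the green tray: lay the large one in first and put the small one on top of it, centred, long sides the same way. Set the parcels down rather than dropping them, and leave the two parcels without a sticker where they are.

Things in the scene. Friction and masses are not known exactly. Their poses are not given: they have to be found in the camera images.
- parcel_red: Rigid sealed parcel, loose on the desk: kraft-brown carton with a round red sticker on its top face. 100 long (its x) x 58 wide (its y) x 45 high (its z), about 250 g (give or take 40 %). Origin: centre of its underside; z up, sticker or label on top. Starts upright, x within 0.5 rad of world x. Sizes in mm.
- parcel_yellow: Rigid sealed parcel, loose on the desk: white carton with a round yellow sticker on its top face. 120 long (its x) x 50 wide (its y) x 50 high (its z), about 280 g (give or take 40 %). Origin: centre of its underside; z up, sticker or label on top. Starts upright, x within 0.5 rad of world x. Sizes in mm.
- parcel_green_large: Rigid sealed parcel, loose on the desk: the larger of two kraft-brown cartons with a round green sticker on the top face. 110 long (its x) x 62 wide (its y) x 55 high (its z), about 400 g (give or take 40 %). Origin: centre of its underside; z up, sticker or label on top. Starts upright, x within 0.5 rad of world x. Sizes in mm.
- parcel_green_small: Rigid sealed parcel, loose on the desk: the smaller of two kraft-brown cartons with a round green sticker on the top face. 72 long (its x) x 48 wide (its y) x 40 high (its z), about 140 g (give or take 40 %). Origin: centre of its underside; z up, sticker or label on top. Starts upright, x within 0.5 rad of world x. Sizes in mm.
- parcel_plain_kraft: Rigid sealed parcel, loose on the desk: kraft-brown carton with a white address label but no round sticker; bystander. 95 long (its x) x 60 wide (its y) x 50 high (its z), about 300 g (give or take 40 %). Origin: centre of its underside; z up, sticker or label on top. Starts upright, x within 0.5 rad of world x. Sizes in mm.
- parcel_plain_white: Rigid sealed parcel, loose on the desk: white carton with a white address label but no round sticker; bystander. 80 long (its x) x 52 wide (its y) x 40 high (its z), about 180 g (give or take 40 %). Origin: centre of its underside; z up, sticker or label on top. Starts upright, x within 0.5 rad of world x. Sizes in mm.
- tray_red: Shallow open red plastic sorting tray, does not slide on the desk. Outside 170 (its x) x 130 (its y) x 30 high, rim bead 33 high; walls and floor 4 thick, so 162 x 122 clear inside, floor 4 above the desk. Origin: centre of its underside, on the desk; z up; x within 0.25 rad of world x. Sizes in mm.
- tray_yellow: Shallow open yellow plastic sorting tray, does not slide on the desk. Outside 170 (its x) x 130 (its y) x 30 high, rim bead 33 high; walls and floor 4 thick, so 162 x 122 clear inside, floor 4 above the desk. Origin: centre of its underside, on the desk; z up; x within 0.25 rad of world x. Sizes in mm.
- tray_green: Shallow open green plastic sorting tray, does not slide on the desk. Outside 170 (its x) x 130 (its y) x 30 high, rim bead 33 high; walls and floor 4 thick, so 162 x 122 clear inside, floor 4 above the desk. Origin: centre of its underside, on the desk; z up; x within 0.25 rad of world x. Sizes in mm.
There are look-alikes about, which are no part of the job. What is shaped like the parcel_yellow but turquoise is not meant. What is shaped like the parcel_green_large but turquoise is not meant.

How it is judged:
By the outcome, as a careful person would: the job done as asked, in the order asked, and still so for the second after the job is handed in, with the robot touching nothing.
It also fails if it takes over 112 s, if anything falls off the work surface, if the arm or the gripper's body presses on something with over 40 N, if the wrist force passes 120 N, or if a joint passes its speed limit or range.

## Working session

There is one attempt and no reset: what is moved stays moved. The work goes in short steps, Python scripts to look and compute and a tool call to move; the robot and the scene stay as the last step left them, time stands still between calls to the robot, and variables do not carry over. Pictures are saved under pics/ and viewed, and the job is handed in when it is done.

Besides the shell and the picture viewer there is one more tool, called after ">>>" by a JSON object that holds its "op" and its "data", one argument or row to a line. servo_tool: Moves the arm, as the interface text tells. Its arguments: {"type":"object","properties":{"motion":{"type":"array","items":{"type":"array","items":{"type":"array","items":{"type":"number"}}}},"jaw":{"type":"number"},"force":{"type":"number"}},"required":["motion"]}

```bash
mkdir -p pics; ls; python3 - <<'E'
from workcell import status,cams,manip
import cv2,numpy as np
print(status.get_obs()); print(manip.nose_length)
for n in ("top","side"):
    c=cams.camera(n); cv2.imwrite(f"pics/{n}0.png",c["color"][:,:,::-1])
    print(n,{k:v for k,v in c.items() if k!="color"})
    np.savez(f"{n}0.npz",**c)
E
```

```text
pics
{'clock': 0.0, 'joint_pos': array([ 1.23839436,  0.33291739, -0.0647153 ,  1.46093331,  0.02159651,
        1.34987807, -0.08848079]), 'joint_velocities': array([-0.00027958,  0.00019089,  0.00080244,  0.00019089, -0.00016102,
        0.00089414,  0.00115561]), 'tau': array([ 2.21500754e-04, -6.25436068e+01,  4.90813027e-02, -3.91606271e+01,
        1.63638534e-02,  9.64322680e-03, -1.11696056e-05]), 'position': array([ 0.19052285, -0.59513013,  0.40389117]), 'ee_rot': array([ 8.07750126e-01, -5.89524567e-01, -5.98005503e-04, -4.01608971e-04]), 'ft_force': array([-0.26986577,  0.25175862, -0.44262377]), 'torque': array([ 0.00457014, -0.03222144, -0.0890234 ]), 'grip_width': 1.001601419831194}
0.1734
top {'vertical_fov': 46.24174330331492, 'cx': 271.8908261582625, 'cy': 208.9814948548354, 'k1': 0.03572169626614862, 'extrinsics': array([[-0.02904386, -0.98444471,  0.17327745,  0.20042708],
       [-0.99932636,  0.03248748,  0.01706992, -0.01172981],
       [-0.02243374, -0.17266494, -0.98472511,  1.31759147],
       [ 0.        ,  0.        ,  0.        ,  1.        ]])}
side {'vertical_fov': 57.62763934282609, 'cx': 280.8800150672547, 'cy': 218.69497100064942, 'k1': -0.01744258860194076, 'extrinsics': array([[-0.99532616, -0.07196096,  0.06440074,  0.37479955],
       [-0.09618513,  0.67921778, -0.72760679,  0.77175092],
       [ 0.00861716, -0.73040046, -0.6829648 ,  0.76625268],
       [ 0.        ,  0.        ,  0.        ,  1.        ]])}
```

View pics/top0.png

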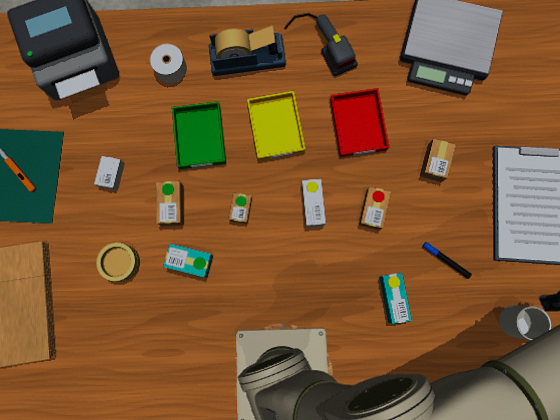

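View pics/side0.png

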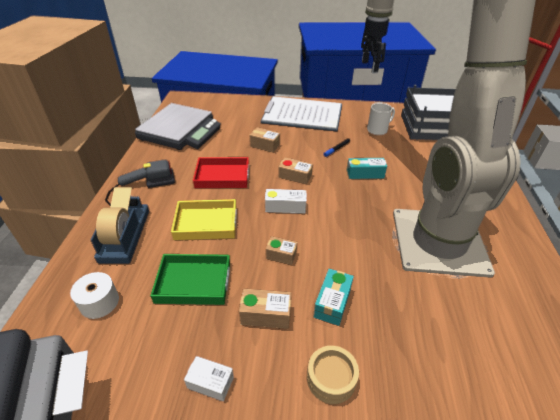

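Candidates in the top view (px):
- **Green large:** kraft (168,203). Look-alike: turquoise with green dot (188,260).
- **Green small:** kraft (240,208).
- **Yellow:** white carton (314,203). Look-alike: turquoise with yellow dot (396,297).
- **Red:** kraft (376,208).
- **No sticker:** plain kraft (438,158) and plain white (108,172).

By the description I choose 168,203 / 240,208 / 314,203 / 376,208. Next is a close crop to check this.

```bash
python3 - <<'E'
import cv2,numpy as np
im=cv2.imread("pics/top0.png")
c=im[165:240,140:400]; cv2.imwrite("pics/crop0.png",cv2.resize(c,None,fx=3,fy=3,interpolation=cv2.INTER_CUBIC))
c=im[80:180,160:400]; cv2.imwrite("pics/crop1.png",cv2.resize(c,None,fx=3.3,fy=3.3,interpolation=cv2.INTER_CUBIC))
E
```

```text
(no output)
```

View pics/crop0.png

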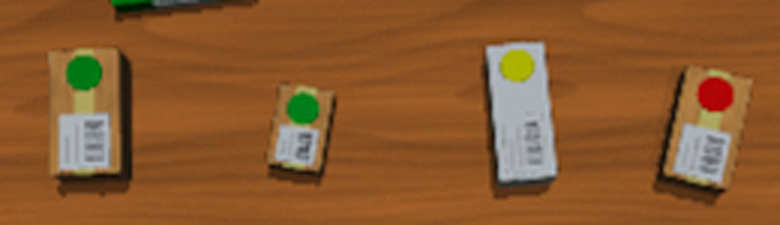

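View pics/crop1.png

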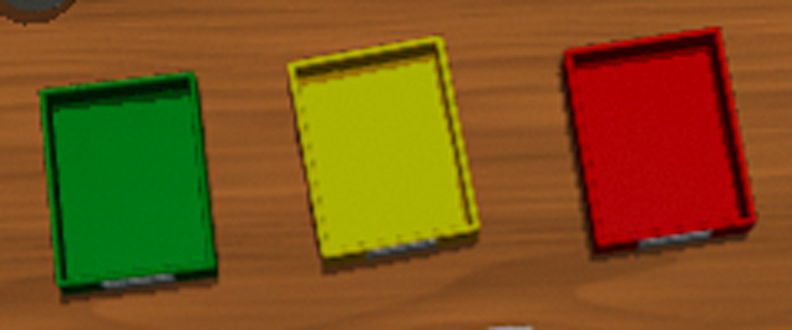

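```bash
cat > h.py <<'E'
import cv2,numpy as np
from scipy.optimize import least_squares
from scipy.spatial.transform import Rotation as R
def K(c):
    f=210/np.tan(np.radians(float(c["vertical_fov"]))/2)
    return f,float(c["cx"]),float(c["cy"]),float(c["k1"]),np.array(c["extrinsics"])
def proj(c,P):
    f,cx,cy,k,E=K(c); p=(np.atleast_2d(P)-E[:3,3])@E[:3,:3]
    s=p[:,:2]/p[:,2:]; s=s*(1+k*(s**2).sum(1,keepdims=True)); return s*f+[cx,cy]
def box(x,y,a,l,w,z):
    q=np.array([[l,w],[l,-w],[-l,-w],[-l,w]])/2
    r=np.array([[np.cos(a),-np.sin(a)],[np.sin(a),np.cos(a)]])
    return np.c_[q@r.T+[x,y],np.full(4,z)]
def fit(c,px,l,w,z,g=(0.5,0,0)):
    r=least_squares(lambda v:(proj(c,box(*v,l,w,z))-px).ravel(),g); return r.x,np.sqrt((r.fun**2).mean())
D={'gl':(.110,.062,.055),'gs':(.072,.048,.040),'y':(.120,.050,.050),'r':(.100,.058,.045),'tg':(.17,.13,.033),'ty':(.17,.13,.033),'tr':(.17,.13,.033)}
def go(pos,yaw):
    """tool-axis shift (mm) and z turn (deg) to TCP pos with tool x along world yaw (mod pi), tool down"""
    from workcell import status
    o=status.get_obs(); r=R.from_quat(o["ee_rot"]); M=r.as_matrix()
    best=None
    for k in (0,1):
        a=yaw+k*np.pi; xx=np.array([np.cos(a),np.sin(a),0]); zz=np.array([0,0,-1.])
        T=np.c_[xx,np.cross(zz,xx),zz]; v=np.degrees((r.inv()*R.from_matrix(T)).as_rotvec())
        if best is None or np.linalg.norm(v)<np.linalg.norm(best): best=v
    d=M.T@(np.array(pos)-o["position"])
    print("t",round(float(o["clock"]),2),"pos",o["position"].round(4),"yawx",round(float(np.degrees(np.arctan2(M[1,0],M[0,0]))),2),"grip",round(float(o["grip_width"]),3),"F",o["ft_force"].round(1),"j7",o["joint_pos"][6].round(2))
    print("  shift units",(d/.05).round(2),"turn units",(best/5).round(2))
E
cat > f.py <<'E'
from h import *
c=np.load("top0.npz"); s=np.load("side0.npz")
o=lambda L,k,ox,oy:(np.array(L)+.5)/k-.5+[ox,oy]
P={'gl':o([(49,50),(118,47),(124,174),(56,178)],3,140,165),'gs':o([(281,86),(335,91),(322,173),(268,166)],3,140,165),
'y':o([(487,45),(543,42),(555,180),(497,184)],3,140,165),'r':o([(686,67),(751,78),(725,192),(661,178)],3,140,165),
'tg':o([(41,90),(194,73),(216,272),(61,290)],3.3,160,80),'ty':o([(288,64),(441,38),(479,231),(324,259)],3.3,160,80),'tr':o([(563,50),(720,29),(755,229),(596,253)],3.3,160,80)}
ims=[cv2.imread("pics/top0.png"),cv2.imread("pics/side0.png")]
big=[cv2.resize(i,None,fx=4,fy=4,interpolation=cv2.INTER_CUBIC) for i in ims]
for k in P:
    v,e=fit(c,P[k],*D[k]); print(k,v[:2].round(4),"deg",np.degrees(v[2]).round(1),"rms px",e.round(2))
    for b,cc in zip(big,(c,s)):
        for z in (D[k][2],0):
            q=((proj(cc,box(*v,D[k][0],D[k][1],z))+.5)*4-.5).round().astype(int); cv2.polylines(b,[q.reshape(-1,1,2)],True,(255,0,255) if z else (255,255,0),1)
cv2.imwrite("pics/o1.png",big[0][340:960,560:1600][:600,:][:, 40:840]); cv2.imwrite("pics/o1b.png",big[0][340:960,1000:1640])
cv2.imwrite("pics/o2.png",big[1][600:1330,560:1400][:600,:800]);cv2.imwrite("pics/o3.png",big[1][900:1330,560:1340])
E
python3 f.py
```

```text
gl [0.4503 0.2804] deg 2.7 rms px 0.66
gs [0.4317 0.0941] deg -9.5 rms px 0.25
y [ 0.4383 -0.0983] deg 1.9 rms px 0.45
r [ 0.4195 -0.2588] deg -15.4 rms px 0.56
tg [0.64  0.205] deg 5.2 rms px 0.51
ty [ 0.6611 -0.0066] deg 8.5 rms px 0.17
tr [ 0.659  -0.2336] deg 6.0 rms px 0.7
```

View pics/o1.png

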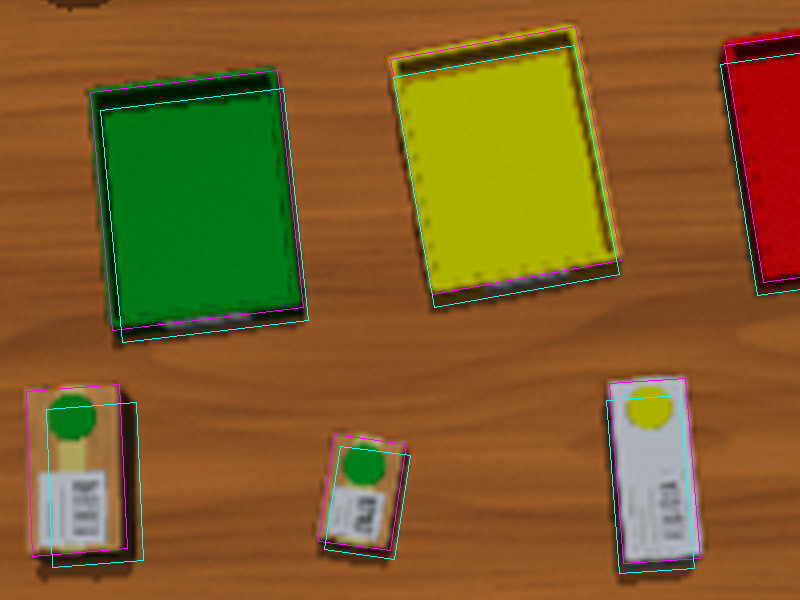

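View pics/o2.png

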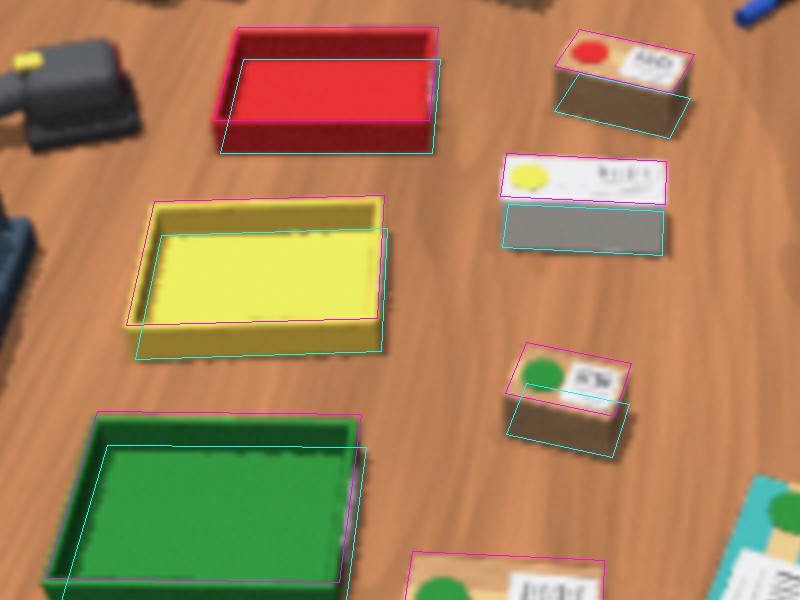

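View pics/o3.png

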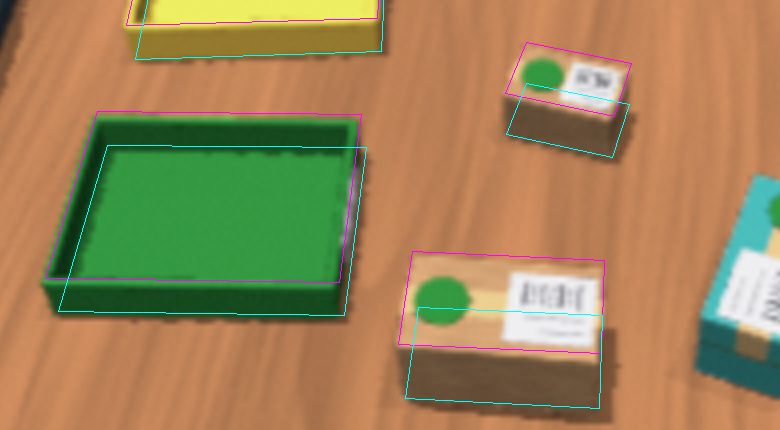

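The crop confirms the choice: the four cartons are kraft or white with dots, and the overlay matches the pictures in both views. I'll start with red, which is nearest to the arm.

```bash
python3 -c "
from h import *
go([.4195,-.2588,.26],np.radians(74.6))"
```

```text
t 0.1 pos [ 0.1905 -0.5951  0.404 ] yawx -72.25 grip 1.0 F [ 0.6 -0.7 -0.5] j7 -0.09
  shift units [-5.01 -6.41  2.89] turn units [0.   0.01 6.63]
```

>>> {"op": "servo_tool", "data": {
  "motion": [
    [[-0.5,-0.64,0.29,0,0,0],[-0.5,-0.64,0.29,0,0,0],[-0.5,-0.64,0.29,0,0,0],[-0.5,-0.64,0.29,0,0,0],[-0.5,-0.64,0.29,0,0,0],[-0.5,-0.64,0.29,0,0,0],[-0.5,-0.64,0.29,0,0,0],[-0.5,-0.64,0.29,0,0,0],[-0.5,-0.64,0.29,0,0,0],[-0.5,-0.64,0.29,0,0,0]]
  ],
  "jaw": 0,
  "force": 40
}}

```text
clock: 1.1
position: [0.4221, -0.2518, 0.2519]
ee_rot: [0.804, -0.594, -0.001, 0.001]
ft_force: [1.3, -0.1, 0.4]
grip_width: 0.999
```

```bash
python3 -c "
from h import *
go([.4195,-.2588,.26],np.radians(74.6))"
```

```text
t 1.1 pos [ 0.4221 -0.2518  0.2519] yawx -72.92 grip 0.999 F [ 1.3 -0.1  0.4] j7 -0.9
  shift units [ 0.12  0.09 -0.16] turn units [ 0.04 -0.01  6.5 ]
```

>>> {"op": "servo_tool", "data": {
  "motion": [
    [[0.1,0.1,-0.1,0,0,0.9],[0,0,0,0,0,0.95],[0,0,0,0,0,0.95],[0,0,0,0,0,0.95],[0,0,0,0,0,0.95],[0,0,0,0,0,0.9],[0,0,0,0,0,0.9],[0,0,0,0,0,0],[0,0,0,0,0,0]]
  ]
}}

```text
clock: 2.0
position: [0.4208, -0.25, 0.2522]
ee_rot: [-0.603, 0.798, 0.005, -0.002]
ft_force: [0.6, -0.5, -0.4]
grip_width: 0.999
```

```bash
python3 -c "
from h import *
go([.4195,-.2588,.18],np.radians(74.6))"
```

```text
t 2.0 pos [ 0.4208 -0.25    0.2522] yawx -105.85 grip 0.999 F [ 0.6 -0.5 -0.4] j7 -1.46
  shift units [ 0.18 -0.04  1.44] turn units [ 0.13  0.03 -0.09]
```

>>> {"op": "servo_tool", "data": {
  "motion": [
    [[0.18,-0.04,0,0.13,0.03,-0.09],[0,0,0.3,0,0,0],[0,0,0.4,0,0,0],[0,0,0.3,0,0,0],[0,0,0.1,0,0,0],[0,0,0,0,0,0]]
  ]
}}

```text
clock: 2.6
position: [0.42, -0.2633, 0.196]
ee_rot: [-0.61, 0.793, -0.003, 0.001]
ft_force: [0.2, -0.1, 0.7]
grip_width: 1.001
```

```bash
python3 -c "
from h import *
go([.4195,-.2588,.18],np.radians(74.6))"
```

```text
t 2.6 pos [ 0.42   -0.2633  0.196 ] yawx -104.86 grip 1.001 F [ 0.2 -0.1  0.7] j7 -1.45
  shift units [-0.08  0.04  0.32] turn units [-0.06 -0.02  0.11]
```

>>> {"op": "servo_tool", "data": {
  "motion": [
    [[-0.06,0.02,0.12,-0.04,-0.01,0.08],[0,0,0.12,0,0,0],[0,0,0.05,0,0,0],[0,0,0,0,0,0]]
  ]
}}

```text
clock: 3.0
position: [0.4204, -0.2606, 0.182]
ee_rot: [-0.607, 0.795, -0.002, 0.001]
ft_force: [-0.1, 0.5, 0.7]
grip_width: 0.999
```

```bash
python3 -c "
from h import *
go([.4195,-.2588,.18],np.radians(74.6))"
```

```text
t 3.0 pos [ 0.4204 -0.2606  0.182 ] yawx -105.24 grip 0.999 F [-0.1  0.5  0.7] j7 -1.47
  shift units [-0.03  0.03  0.04] turn units [-0.05 -0.02  0.03]
```

>>> {"op": "servo_tool", "data": {
  "motion": [
    [[0,0,0,0,0,0],[0,0,0,0,0,0],[0,0,0,0,0,0],[0,0,0,0,0,0],[0,0,0,0,0,0],[0,0,0,0,0,0],[0,0,0,0,0,0],[0,0,0,0,0,0]]
  ],
  "jaw": 255,
  "force": 40
}}

```text
clock: 3.8
position: [0.4207, -0.2606, 0.1826]
ee_rot: [-0.607, 0.795, -0.003, 0.001]
ft_force: [0.8, -0.0, -1.3]
grip_width: 0.673
```

```bash
python3 -c "
from h import *
go([.659,-.2336,.30],np.radians(96.0))"
```

```text
t 3.8 pos [ 0.4207 -0.2606  0.1826] yawx -105.22 grip 0.673 F [ 0.8 -0.  -1.3] j7 -1.47
  shift units [-1.77 -4.47 -2.33] turn units [-0.05 -0.03 -4.24]
```

>>> {"op": "servo_tool", "data": {
  "motion": [
    [[0,0,-0.3,0,0,0],[0,0,-0.5,0,0,0],[0,0,-0.5,0,0,0],[-0.2,-0.4,-0.5,0,0,0],[-0.25,-0.6,-0.3,0,0,0],[-0.3,-0.7,-0.1,0,0,0],[-0.3,-0.8,0,0,0,0],[-0.3,-0.8,0,0,0,0],[-0.25,-0.6,0,0,0,0],[-0.1,-0.3,0,0,0,0],[0,0,0,0,0,0]]
  ]
}}

```text
clock: 4.9
position: [0.6496, -0.233, 0.2905]
ee_rot: [-0.605, 0.796, 0.002, -0.002]
ft_force: [-1.0, -0.2, -3.0]
grip_width: 0.67
```

```bash
python3 -c "
from h import *
go([.659,-.2336,.26],np.radians(96.0))"
```

```text
t 4.9 pos [ 0.6496 -0.233   0.2905] yawx -105.49 grip 0.67 F [-1.  -0.2 -3. ] j7 -1.67
  shift units [-0.04 -0.19  0.61] turn units [ 0.08  0.01 -4.3 ]
```

>>> {"op": "servo_tool", "data": {
  "motion": [
    [[-0.04,-0.15,0.1,0.05,0,-0.8],[0,0,0.1,0,0,-0.9],[0,0,0.1,0,0,-0.9],[0,0,0.1,0,0,-0.9],[0,0,0.1,0,0,-0.7],[0,0,0,0,0,0],[0,0,0,0,0,0]]
  ]
}}

```text
clock: 5.6
position: [0.653, -0.2342, 0.2601]
ee_rot: [0.744, -0.668, -0.005, 0.004]
ft_force: [0.1, -0.0, -2.5]
grip_width: 0.671
```

```bash
python3 -c "
from h import *
go([.659,-.2336,.188],np.radians(96.0))"
```

```text
t 5.6 pos [ 0.653  -0.2342  0.2601] yawx -83.85 grip 0.671 F [ 0.1 -0.  -2.5] j7 -1.33
  shift units [ 0.   -0.14  1.44] turn units [0.14 0.03 0.03]
```

>>> {"op": "servo_tool", "data": {
  "motion": [
    [[0,-0.12,0.2,0.11,0.02,0.03],[0,0,0.35,0,0,0],[0,0,0.35,0,0,0],[0,0,0.2,0,0,0],[0,0,0.05,0,0,0],[0,0,0,0,0,0]]
  ]
}}

```text
clock: 6.2
position: [0.6586, -0.2334, 0.1965]
ee_rot: [0.741, -0.671, -0.001, 0.001]
ft_force: [0.2, -0.6, -2.5]
grip_width: 0.67
```

```bash
python3 -c "
from h import *
go([.659,-.2336,.188],np.radians(96.0))"
```

```text
t 6.2 pos [ 0.6586 -0.2334  0.1965] yawx -84.29 grip 0.67 F [ 0.2 -0.6 -2.5] j7 -1.35
  shift units [ 0.   -0.01  0.17] turn units [ 0.04  0.01 -0.06]
```

>>> {"op": "servo_tool", "data": {
  "motion": [
    [[0,0,0.06,0.03,0.01,-0.04],[0,0,0.06,0,0,0],[0,0,0.05,0,0,0],[0,0,0.02,0,0,0],[0,0,0,0,0,0]]
  ]
}}

```text
clock: 6.7
position: [0.6593, -0.2336, 0.1883]
ee_rot: [0.743, -0.67, 0.001, -0.0]
ft_force: [-0.3, 0.6, -3.2]
grip_width: 0.671
```

```bash
python3 -c "
from h import *
go([.659,-.2336,.187],np.radians(96.0))"
```

```text
t 6.7 pos [ 0.6593 -0.2336  0.1883] yawx -84.1 grip 0.671 F [-0.3  0.6 -3.2] j7 -1.35
  shift units [-0.    0.01  0.03] turn units [-0.03 -0.02 -0.02]
```

>>> {"op": "servo_tool", "data": {
  "motion": [
    [[0,0,0.02,0,0,0],[0,0,0.03,0,0,0],[0,0,0.03,0,0,0],[0,0,0,0,0,0]]
  ]
}}

```text
clock: 7.1
position: [0.6597, -0.2337, 0.1872]
ee_rot: [0.742, -0.67, 0.002, -0.001]
ft_force: [0.0, 0.0, -4.2]
grip_width: 0.672
```

>>> {"op": "servo_tool", "data": {
  "motion": [
    [[0,0,0.04,0,0,0],[0,0,0.04,0,0,0],[0,0,0,0,0,0]]
  ]
}}

```text
clock: 7.4
position: [0.66, -0.2337, 0.1872]
ee_rot: [0.742, -0.67, 0.003, -0.001]
ft_force: [0.6, -1.4, -3.7]
grip_width: 0.673
```

```bash
cat > snap.py <<'E'
import sys
from h import *
from workcell import cams
n,cam,x0,y0,x1,y1,k=sys.argv[1],sys.argv[2],*map(int,sys.argv[3:8])
c=cams.camera(cam); np.savez(n+".npz",**c)
cv2.imwrite(f"pics/{n}.png",cv2.resize(c["color"][y0:y1,x0:x1,::-1],None,fx=k,fy=k,interpolation=cv2.INTER_CUBIC))
E
python3 snap.py s1 side 160 120 340 240 4; python3 -c "
from h import *
go([.659,-.2336,.187],np.radians(96.0))"
```

```text
t 7.45 pos [ 0.6601 -0.2338  0.1871] yawx -84.13 grip 0.672 F [ 0.1  0.5 -3.1] j7 -1.35
  shift units [-0.01  0.02  0.  ] turn units [-0.06 -0.04 -0.03]
```

View pics/s1.png

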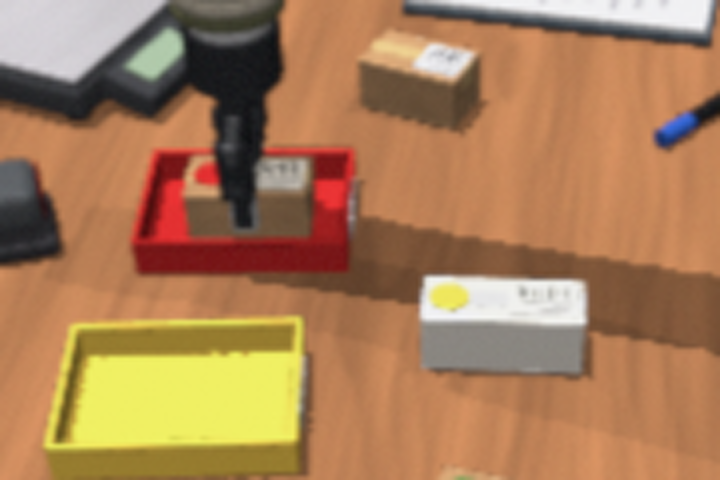

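The side view shows the red parcel inside the red tray at about (247,200) in the crop, essentially at the floor. The force doesn't show contact yet, so I'll press a little further.

>>> {"op": "servo_tool", "data": {
  "motion": [
    [[0,0,0.07,-0.05,-0.03,0],[0,0,0.07,0,0,0],[0,0,0,0,0,0]]
  ]
}}

```text
clock: 7.75
position: [0.6609, -0.234, 0.1875]
ee_rot: [0.742, -0.67, 0.002, 0.0]
ft_force: [0.4, 0.4, -4.5]
grip_width: 0.671
```

>>> {"op": "servo_tool", "data": {
  "motion": [
    [[0,0,0,0,0,0],[0,0,0,0,0,0],[0,0,0,0,0,0],[0,0,0,0,0,0],[0,0,0,0,0,0]]
  ],
  "jaw": 30
}}

```text
clock: 8.25
position: [0.6614, -0.2342, 0.1867]
ee_rot: [0.742, -0.67, 0.002, -0.0]
ft_force: [-0.2, 0.5, 0.3]
grip_width: 0.883
```

```bash
python3 -c "
from h import *
go([.659,-.2336,.30],np.radians(96.0))"
```

```text
t 8.25 pos [ 0.6614 -0.2342  0.1867] yawx -84.18 grip 0.883 F [-0.2  0.5  0.3] j7 -1.35
  shift units [-0.01  0.04 -2.27] turn units [-0.04 -0.03 -0.04]
```

>>> {"op": "servo_tool", "data": {
  "motion": [
    [[0,0,-0.3,0,0,0],[0,0,-0.6,0,0,0],[0,0,-0.7,0,0,0],[0,0,-0.5,0,0,0],[0,0,0,0,0,0]]
  ]
}}

```text
clock: 8.75
position: [0.6609, -0.2336, 0.2985]
ee_rot: [0.742, -0.67, 0.002, -0.0]
ft_force: [0.4, -0.6, 0.2]
grip_width: 0.883
```

```bash
python3 snap.py t1 top 300 60 480 180 4; python3 -c "
from h import *
go([.4383,-.0983,.26],np.radians(91.9))"
```

```text
t 8.8 pos [ 0.6606 -0.2336  0.2968] yawx -84.15 grip 0.88 F [0.5 0.2 0.4] j7 -1.33
  shift units [-3.15  4.15  0.72] turn units [-0.02 -0.02  0.79]
```

View pics/t1.png

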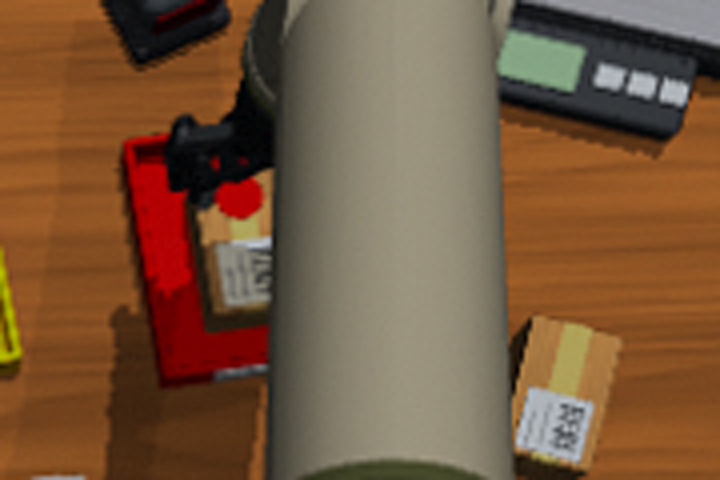

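The red parcel lies flat and centred in its tray; the arm hides part of it. Next is the yellow parcel.

>>> {"op": "servo_tool", "data": {
  "motion": [
    [[-0.3,0.4,0,0,0,0],[-0.5,0.65,0.1,0,0,0],[-0.55,0.75,0.1,0,0,0],[-0.55,0.75,0.1,0,0,0],[-0.55,0.75,0.1,0,0,0],[-0.4,0.5,0.1,0,0,0.4],[-0.15,0.2,0.1,0,0,0.35],[0,0,0,0,0,0],[0,0,0,0,0,0]]
  ],
  "jaw": 0
}}

```text
clock: 9.7
position: [0.4354, -0.0999, 0.2605]
ee_rot: [0.719, -0.695, -0.001, 0.002]
ft_force: [0.7, -0.4, -0.1]
grip_width: 0.999
```

```bash
python3 -c "
from h import *
go([.4383,-.0983,.18],np.radians(91.9))"
```

```text
t 9.7 pos [ 0.4354 -0.0999  0.2605] yawx -88.06 grip 0.999 F [ 0.7 -0.4 -0.1] j7 -1.47
  shift units [-0.03 -0.07  1.61] turn units [ 0.05 -0.03  0.01]
```

>>> {"op": "servo_tool", "data": {
  "motion": [
    [[-0.02,-0.05,0.2,0.04,-0.02,0],[0,0,0.4,0,0,0],[0,0,0.4,0,0,0],[0,0,0.3,0,0,0],[0,0,0.1,0,0,0],[0,0,0,0,0,0]]
  ]
}}

```text
clock: 10.3
position: [0.4431, -0.1011, 0.1861]
ee_rot: [0.719, -0.695, 0.0, -0.002]
ft_force: [-0.7, -0.5, -0.6]
grip_width: 0.997
```

```bash
python3 -c "
from h import *
go([.4383,-.0983,.18],np.radians(91.9))"
```

```text
t 10.3 pos [ 0.4431 -0.1011  0.1861] yawx -88.03 grip 0.997 F [-0.7 -0.5 -0.6] j7 -1.54
  shift units [-0.06  0.09  0.12] turn units [-0.04  0.02  0.01]
```

>>> {"op": "servo_tool", "data": {
  "motion": [
    [[-0.05,0.08,0.08,-0.03,0.01,0],[0,0,0.04,0,0,0],[0,0,0,0,0,0]]
  ]
}}

```text
clock: 10.6
position: [0.4397, -0.0988, 0.1805]
ee_rot: [0.719, -0.695, 0.0, -0.001]
ft_force: [-0.4, 1.1, -0.4]
grip_width: 1.003
```

>>> {"op": "servo_tool", "data": {
  "motion": [
    [[0,0,0,0,0,0],[0,0,0,0,0,0],[0,0,0,0,0,0],[0,0,0,0,0,0],[0,0,0,0,0,0],[0,0,0,0,0,0],[0,0,0,0,0,0],[0,0,0,0,0,0]]
  ],
  "jaw": 255
}}

```text
clock: 11.4
position: [0.4401, -0.0988, 0.1817]
ee_rot: [0.719, -0.695, 0.001, -0.001]
ft_force: [0.0, 0.9, -0.5]
grip_width: 0.579
```

```bash
python3 -c "
from h import *
go([.6611,-.0066,.30],np.radians(98.5))"
```

```text
t 11.4 pos [ 0.4401 -0.0988  0.1817] yawx -88.03 grip 0.579 F [ 0.   0.9 -0.5] j7 -1.55
  shift units [-1.69 -4.49 -2.35] turn units [-0.04 -0.   -1.31]
```

>>> {"op": "servo_tool", "data": {
  "motion": [
    [[0,0,-0.3,0,0,0],[0,0,-0.5,0,0,0],[0,0,-0.5,0,0,0],[-0.15,-0.4,-0.45,0,0,0],[-0.25,-0.6,-0.2,0,0,0],[-0.3,-0.8,0,0,0,-0.2],[-0.3,-0.8,0,0,0,-0.3],[-0.3,-0.8,0,0,0,-0.3],[-0.2,-0.6,0,0,0,-0.3],[-0.15,-0.35,0,0,0,-0.2],[0,0,0,0,0,0]]
  ]
}}

```text
clock: 12.5
position: [0.6559, -0.0016, 0.2763]
ee_rot: [0.757, -0.654, -0.003, 0.002]
ft_force: [-0.8, -0.2, -4.0]
grip_width: 0.584
```

```bash
python3 -c "
from h import *
go([.6611,-.0066,.1857],np.radians(98.5))"
```

```text
t 12.5 pos [ 0.6559 -0.0016  0.2763] yawx -81.63 grip 0.584 F [-0.8 -0.2 -4. ] j7 -1.67
  shift units [ 0.12 -0.1   1.81] turn units [ 0.09  0.02 -0.03]
```

>>> {"op": "servo_tool", "data": {
  "motion": [
    [[0.09,-0.08,0.2,0.07,0.01,-0.02],[0,0,0.4,0,0,0],[0,0,0.45,0,0,0],[0,0,0.35,0,0,0],[0,0,0.15,0,0,0],[0,0,0,0,0,0]]
  ]
}}

```text
clock: 13.1
position: [0.6573, -0.0115, 0.1913]
ee_rot: [0.756, -0.655, -0.001, 0.003]
ft_force: [-0.4, -0.4, -3.8]
grip_width: 0.583
```

```bash
python3 -c "
from h import *
go([.6611,-.0066,.1857],np.radians(98.5))"
```

```text
t 13.1 pos [ 0.6573 -0.0115  0.1913] yawx -81.83 grip 0.583 F [-0.4 -0.4 -3.8] j7 -1.69
  shift units [-0.09 -0.09  0.11] turn units [ 0.07 -0.03 -0.07]
```

>>> {"op": "servo_tool", "data": {
  "motion": [
    [[-0.08,-0.07,0.02,0.05,-0.02,-0.05],[0,0,0.05,0,0,0],[0,0,0.05,0,0,0],[0,0,0.03,0,0,0],[0,0,0,0,0,0]]
  ]
}}

```text
clock: 13.6
position: [0.6612, -0.0074, 0.1862]
ee_rot: [0.757, -0.654, 0.001, -0.0]
ft_force: [0.8, 0.3, -3.6]
grip_width: 0.585
```

```bash
python3 -c "
from h import *
go([.6611,-.0066,.1857],np.radians(98.5))"
```

```text
t 13.6 pos [ 0.6612 -0.0074  0.1862] yawx -81.61 grip 0.585 F [ 0.8  0.3 -3.6] j7 -1.7
  shift units [-0.02 -0.    0.01] turn units [-0.03 -0.02 -0.02]
```

>>> {"op": "servo_tool", "data": {
  "motion": [
    [[0,0,0.04,0,0,0],[0,0,0.04,0,0,0],[0,0,0.03,0,0,0]]
  ]
}}

```text
clock: 13.9
position: [0.6615, -0.0071, 0.1858]
ee_rot: [0.757, -0.654, 0.002, -0.0]
ft_force: [-5.2, -0.7, 5.6]
grip_width: 0.576
```

>>> {"op": "servo_tool", "data": {
  "motion": [
    [[0,0,0,0,0,0],[0,0,0,0,0,0],[0,0,0,0,0,0],[0,0,0,0,0,0],[0,0,0,0,0,0]]
  ],
  "jaw": 50
}}

```text
clock: 14.4
position: [0.6626, -0.007, 0.1877]
ee_rot: [0.757, -0.654, 0.004, -0.002]
ft_force: [1.0, -0.2, -0.0]
grip_width: 0.805
```

>>> {"op": "servo_tool", "data": {
  "motion": [
    [[0,0,-0.3,0,0,0],[0,0,-0.6,0,0,0],[0,0,-0.7,0,0,0],[0,0,-0.4,0,0,0],[0,0,0,0,0,0]]
  ]
}}

```text
clock: 14.9
position: [0.6616, -0.0064, 0.2945]
ee_rot: [0.757, -0.653, 0.003, -0.002]
ft_force: [0.4, -0.3, 0.5]
grip_width: 0.804
```

```bash
python3 snap.py s2 side 140 110 320 245 4; python3 -c "
from h import *
go([.4503,.2804,.26],np.radians(92.7))"
```

```text
t 14.95 pos [ 0.6614 -0.0065  0.2931] yawx -81.6 grip 0.807 F [-0.3 -0.1 -0. ] j7 -1.66
  shift units [-6.3   3.34  0.63] turn units [-0.07 -0.03  1.14]
```

View pics/s2.png

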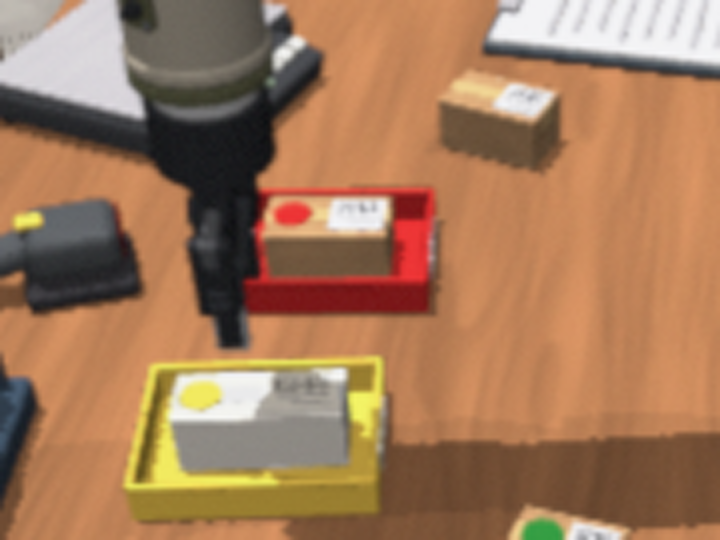

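Red sits at (327,235) and yellow at (260,420) in the crop, both flat in their trays with the stickers up. Next is green large.

>>> {"op": "servo_tool", "data": {
  "motion": [
    [[-0.4,0.2,0,0,0,0],[-0.7,0.35,0.1,0,0,0],[-0.8,0.4,0.1,0,0,0],[-0.8,0.4,0.1,0,0,0],[-0.8,0.4,0.1,0,0,0],[-0.8,0.4,0.1,0,0,0],[-0.8,0.4,0.1,0,0,0],[-0.6,0.35,0,0,0,0.4],[-0.35,0.25,0,0,0,0.6],[-0.1,0.1,0,0,0,0.2],[0,0,0,0,0,0]]
  ],
  "jaw": 0
}}

```text
clock: 16.05
position: [0.445, 0.2822, 0.2504]
ee_rot: [0.72, -0.694, 0.0, 0.004]
ft_force: [0.2, -0.5, 0.7]
grip_width: 1.001
```

```bash
python3 -c "
from h import *
go([.4503,.2804,.18],np.radians(92.7))"
```

```text
t 16.05 pos [0.445  0.2822 0.2504] yawx -87.9 grip 1.001 F [ 0.2 -0.5  0.7] j7 -2.37
  shift units [ 0.03 -0.11  1.41] turn units [ 0.07 -0.08 -0.12]
```

>>> {"op": "servo_tool", "data": {
  "motion": [
    [[0.02,-0.1,0.2,0.05,-0.06,-0.1],[0,0,0.35,0,0,0],[0,0,0.35,0,0,0],[0,0,0.25,0,0,0],[0,0,0.1,0,0,0],[0,0,0,0,0,0]]
  ]
}}

```text
clock: 16.65
position: [0.4537, 0.2762, 0.1811]
ee_rot: [0.723, -0.691, 0.0, 0.002]
ft_force: [-0.2, -0.2, 0.7]
grip_width: 0.997
```

```bash
python3 -c "
from h import *
go([.4503,.2804,.18],np.radians(92.7))"
```

```text
t 16.65 pos [0.4537 0.2762 0.1811] yawx -87.47 grip 0.997 F [-0.2 -0.2  0.7] j7 -2.41
  shift units [-0.09  0.06  0.02] turn units [ 0.03 -0.03 -0.03]
```

>>> {"op": "servo_tool", "data": {
  "motion": [
    [[-0.08,0.06,0.02,0.03,-0.02,-0.02],[0,0,0,0,0,0],[0,0,0,0,0,0]]
  ]
}}

```text
clock: 16.95
position: [0.451, 0.2804, 0.181]
ee_rot: [0.723, -0.691, 0.001, -0.0]
ft_force: [0.8, -0.5, -0.4]
grip_width: 0.996
```

>>> {"op": "servo_tool", "data": {
  "motion": [
    [[0,0,0,0,0,0],[0,0,0,0,0,0],[0,0,0,0,0,0],[0,0,0,0,0,0],[0,0,0,0,0,0],[0,0,0,0,0,0],[0,0,0,0,0,0],[0,0,0,0,0,0]]
  ],
  "jaw": 255,
  "force": 50
}}

```text
clock: 17.75
position: [0.4511, 0.2814, 0.1824]
ee_rot: [0.723, -0.69, 0.001, -0.002]
ft_force: [0.1, -0.3, -2.1]
grip_width: 0.717
```

```bash
python3 -c "
from h import *
go([.64,.205,.30],np.radians(95.2))"
```

```text
t 17.75 pos [0.4511 0.2814 0.1824] yawx -87.34 grip 0.717 F [ 0.1 -0.3 -2.1] j7 -2.42
  shift units [ 1.7  -3.71 -2.34] turn units [-0.04  0.02 -0.51]
```

>>> {"op": "servo_tool", "data": {
  "motion": [
    [[0,0,-0.3,0,0,0],[0,0,-0.5,0,0,0],[0,0,-0.5,0,0,0],[0.15,-0.3,-0.45,0,0,0],[0.25,-0.55,-0.2,0,0,-0.1],[0.3,-0.65,0,0,0,-0.1],[0.3,-0.65,0,0,0,-0.1],[0.3,-0.65,0,0,0,-0.1],[0.25,-0.5,0,0,0,-0.1],[0.1,-0.25,0,0,0,0],[0,0,0,0,0,0]]
  ]
}}

```text
clock: 18.85
position: [0.6367, 0.2055, 0.2892]
ee_rot: [0.74, -0.673, 0.0, 0.002]
ft_force: [-0.6, -0.8, -6.4]
grip_width: 0.724
```

```bash
python3 -c "
from h import *
go([.64,.205,.1864],np.radians(95.2))"
```

```text
t 18.85 pos [0.6367 0.2055 0.2892] yawx -84.54 grip 0.724 F [-0.6 -0.8 -6.4] j7 -2.06
  shift units [ 0.01 -0.07  2.06] turn units [ 0.04 -0.04  0.05]
```

>>> {"op": "servo_tool", "data": {
  "motion": [
    [[0.01,-0.05,0.2,0.03,-0.03,0.04],[0,0,0.4,0,0,0],[0,0,0.5,0,0,0],[0,0,0.45,0,0,0],[0,0,0.2,0,0,0],[0,0,0.05,0,0,0],[0,0,0,0,0,0]]
  ]
}}

```text
clock: 19.55
position: [0.6344, 0.2079, 0.196]
ee_rot: [0.74, -0.672, -0.002, 0.001]
ft_force: [0.4, 0.1, -4.6]
grip_width: 0.722
```

```bash
python3 -c "
from h import *
go([.64,.205,.1864],np.radians(95.2))"
```

```text
t 19.55 pos [0.6344 0.2079 0.196 ] yawx -84.51 grip 0.722 F [ 0.4  0.1 -4.6] j7 -2.09
  shift units [ 0.07 -0.11  0.19] turn units [0.05 0.02 0.06]
```

>>> {"op": "servo_tool", "data": {
  "motion": [
    [[0.06,-0.1,0.04,0.04,0.02,0.05],[0,0,0.07,0,0,0],[0,0,0.07,0,0,0],[0,0,0.04,0,0,0],[0,0,0,0,0,0]]
  ]
}}

```text
clock: 20.05
position: [0.6411, 0.2057, 0.1876]
ee_rot: [0.738, -0.674, 0.001, -0.002]
ft_force: [0.0, 0.3, -6.1]
grip_width: 0.721
```

```bash
python3 -c "
from h import *
go([.64,.205,.1864],np.radians(95.2))"
```

```text
t 20.05 pos [0.6411 0.2057 0.1876] yawx -84.8 grip 0.721 F [ 0.   0.3 -6.1] j7 -2.1
  shift units [0.01 0.02 0.02] turn units [-0.05  0.01  0.  ]
```

>>> {"op": "servo_tool", "data": {
  "motion": [
    [[0,0,0.04,-0.04,0,0],[0,0,0.05,0,0,0],[0,0,0.05,0,0,0],[0,0,0.03,0,0,0]]
  ]
}}

```text
clock: 20.45
position: [0.6415, 0.2062, 0.1866]
ee_rot: [0.738, -0.674, 0.001, -0.001]
ft_force: [-2.2, -1.1, -0.3]
grip_width: 0.722
```

>>> {"op": "servo_tool", "data": {
  "motion": [
    [[0,0,0,0,0,0],[0,0,0,0,0,0],[0,0,0,0,0,0],[0,0,0,0,0,0],[0,0,0,0,0,0]]
  ],
  "jaw": 20
}}

```text
clock: 20.95
position: [0.6427, 0.207, 0.189]
ee_rot: [0.738, -0.674, 0.002, -0.003]
ft_force: [0.4, 0.5, -0.2]
grip_width: 0.922
```

>>> {"op": "servo_tool", "data": {
  "motion": [
    [[0,0,-0.3,0,0,0],[0,0,-0.6,0,0,0],[0,0,-0.7,0,0,0],[0,0,-0.4,0,0,0],[0,0,0,0,0,0]]
  ]
}}

```text
clock: 21.45
position: [0.6417, 0.2071, 0.2958]
ee_rot: [0.739, -0.674, 0.002, -0.003]
ft_force: [-0.2, 0.2, 0.6]
grip_width: 0.926
```

```bash
python3 -c "
from h import *
go([.4317,.0941,.26],np.radians(80.5))"
```

```text
t 21.45 pos [0.6417 0.2071 0.2958] yawx -84.78 grip 0.926 F [-0.2  0.2  0.6] j7 -2.06
  shift units [1.87 4.39 0.68] turn units [-0.08  0.03  2.94]
```

>>> {"op": "servo_tool", "data": {
  "motion": [
    [[0.2,0.45,0,0,0,0],[0.3,0.7,0.1,0,0,0],[0.35,0.8,0.1,0,0,0],[0.35,0.8,0.1,0,0,0],[0.35,0.8,0.1,0,0,0],[0.2,0.55,0.1,-0.05,0.02,0.3],[0.05,0.15,0.1,0,0,0.7],[0,0,0,0,0,0.8],[0,0,0,0,0,0.7],[0,0,0,0,0,0.3],[0,0,0,0,0,0]]
  ],
  "jaw": 0
}}

```text
clock: 22.55
position: [0.4271, 0.0933, 0.2598]
ee_rot: [-0.647, 0.763, -0.001, -0.0]
ft_force: [-0.6, -0.1, -0.3]
grip_width: 1.002
```

```bash
python3 -c "
from h import *
go([.4317,.0941,.18],np.radians(80.5))"; python3 snap.py t3 top 155 85 255 165 7;  python3 snap.py s3 side 140 230 300 340 5
```

```text
t 22.55 pos [0.4271 0.0933 0.2598] yawx -99.42 grip 1.002 F [-0.6 -0.1 -0.3] j7 -2.12
  shift units [-0.03 -0.09  1.6 ] turn units [-0.02 -0.03  0.02]
```

View pics/t3.png

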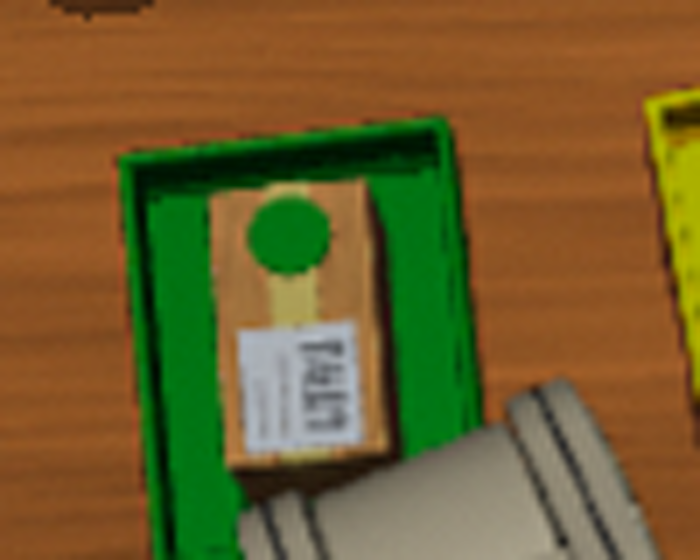

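View pics/s3.png

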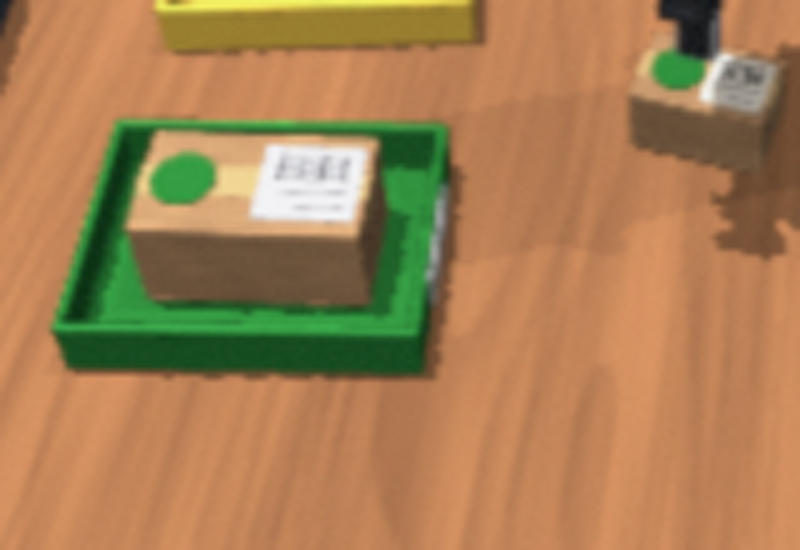

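Green large lies flat in the green tray, sticker up. I'll measure its exact pose for the stack.

```bash
python3 - <<'E'
from h import *
T=np.load("t3.npz");S=np.load("s3.npz")
pt=(np.array([(209,195),(367,180),(391,452),(229,467)])+.5)/7-.5+[155,85]
ps=(np.array([(128,231),(152,131),(382,137),(358,237)])+.5)/5-.5+[140,230]
a,e=fit(T,pt,.11,.062,.059,(.64,.2,0)); b,f=fit(S,ps,.11,.062,.059,(.64,.2,0))
print(a,np.degrees(a[2]),e,b,np.degrees(b[2]),f)
# small parcel in side view before (side0)
S0=np.load("side0.npz")
E
```

```text
[0.64135682 0.20364933 0.07063791] 4.047254319318591 0.160230255338082 [0.6400673 0.206352  0.0757149] 4.338144339375824 0.41146439669307366
```

>>> {"op": "servo_tool", "data": {
  "motion": [
    [[-0.02,-0.07,0.2,0,-0.02,0.02],[0,0,0.4,0,0,0],[0,0,0.4,0,0,0],[0,0,0.3,0,0,0],[0,0,0.1,0,0,0],[0,0,0,0,0,0]]
  ]
}}

```text
clock: 23.25
position: [0.4323, 0.0944, 0.185]
ee_rot: [-0.648, 0.761, -0.0, 0.001]
ft_force: [-0.5, -0.4, 0.0]
grip_width: 1.002
```

```bash
python3 -c "
from h import *
go([.4317,.0941,.18],np.radians(80.5))"
```

```text
t 23.25 pos [0.4323 0.0944 0.185 ] yawx -99.17 grip 1.002 F [-0.5 -0.4  0. ] j7 -2.21
  shift units [0.01 0.01 0.1 ] turn units [-0.02  0.02  0.07]
```

>>> {"op": "servo_tool", "data": {
  "motion": [
    [[0.01,0.01,0.07,0,0.01,0.05],[0,0,0.05,0,0,0],[0,0,0,0,0,0],[0,0,0,0,0,0]]
  ]
}}

```text
clock: 23.65
position: [0.4325, 0.0941, 0.1798]
ee_rot: [-0.647, 0.763, -0.001, 0.002]
ft_force: [0.1, -0.3, 0.5]
grip_width: 0.994
```

>>> {"op": "servo_tool", "data": {
  "motion": [
    [[0,0,0,0,0,0],[0,0,0,0,0,0],[0,0,0,0,0,0],[0,0,0,0,0,0],[0,0,0,0,0,0],[0,0,0,0,0,0],[0,0,0,0,0,0],[0,0,0,0,0,0],[0,0,0,0,0,0]]
  ],
  "jaw": 255,
  "force": 30
}}

```text
clock: 24.55
position: [0.4329, 0.0942, 0.1807]
ee_rot: [-0.647, 0.763, -0.002, 0.002]
ft_force: [-0.1, 0.0, 0.4]
grip_width: 0.557
```

```bash
python3 -c "
from h import *
go([.641,.2055,.32],np.radians(94.2))"
```

```text
t 24.55 pos [0.4329 0.0942 0.1807] yawx -99.43 grip 0.557 F [-0.1  0.   0.4] j7 -2.22
  shift units [-2.88 -3.76 -2.76] turn units [-0.06  0.01 -2.73]
```

>>> {"op": "servo_tool", "data": {
  "motion": [
    [[0,0,-0.3,0,0,0],[0,0,-0.5,0,0,0],[0,0,-0.5,0,0,0],[0,0,-0.5,0,0,0],[-0.3,-0.4,-0.5,0,0,0],[-0.5,-0.65,-0.3,0,0,0],[-0.55,-0.7,-0.1,0,0,0],[-0.55,-0.7,0,0,0,0],[-0.5,-0.65,0,0,0,0],[-0.3,-0.4,0,0,0,0],[-0.1,-0.15,0,0,0,0],[0,0,0,0,0,0]]
  ]
}}

```text
clock: 25.75
position: [0.6412, 0.2037, 0.3159]
ee_rot: [-0.645, 0.764, -0.001, -0.002]
ft_force: [-1.1, 0.3, -2.8]
grip_width: 0.558
```

```bash
python3 -c "
from h import *
go([.642,.2055,.27],np.radians(94.2))"
```

```text
t 25.75 pos [0.6412 0.2037 0.3159] yawx -99.72 grip 0.558 F [-1.1  0.3 -2.8] j7 -2.31
  shift units [-0.04 -0.01  0.92] turn units [ 0.02 -0.04 -2.78]
```

>>> {"op": "servo_tool", "data": {
  "motion": [
    [[-0.03,0,0.1,0.02,-0.03,-0.6],[0,0,0.2,0,0,-0.8],[0,0,0.2,0,0,-0.8],[0,0,0.2,0,0,-0.5],[0,0,0.1,0,0,0],[0,0,0,0,0,0],[0,0,0,0,0,0]]
  ]
}}

```text
clock: 26.45
position: [0.6382, 0.2029, 0.2734]
ee_rot: [0.732, -0.681, 0.0, 0.003]
ft_force: [1.0, 0.2, -2.1]
grip_width: 0.553
```

```bash
python3 -c "
from h import *
go([.642,.2055,.2405],np.radians(94.2))"
```

```text
t 26.45 pos [0.6382 0.2029 0.2734] yawx -85.88 grip 0.553 F [ 1.   0.2 -2.1] j7 -2.1
  shift units [-0.05 -0.08  0.66] turn units [ 0.04 -0.04 -0.02]
```

>>> {"op": "servo_tool", "data": {
  "motion": [
    [[-0.04,-0.07,0,0.03,-0.03,0],[0,0,0.15,0,0,0],[0,0,0.2,0,0,0],[0,0,0.1,0,0,0],[0,0,0,0,0,0],[0,0,0,0,0,0]]
  ]
}}

```text
clock: 27.05
position: [0.6419, 0.2054, 0.2498]
ee_rot: [0.731, -0.682, 0.0, 0.0]
ft_force: [-0.4, 0.2, -1.1]
grip_width: 0.56
```

```bash
python3 -c "
from h import *
go([.642,.2055,.2405],np.radians(94.2))"; python3 snap.py s4 side 140 210 300 330 5;python3 snap.py t4 top 155 85 255 165 7
```

```text
t 27.05 pos [0.6419 0.2054 0.2498] yawx -85.98 grip 0.56 F [-0.4  0.2 -1.1] j7 -2.12
  shift units [-0.   -0.    0.19] turn units [-0.   -0.01 -0.04]
```

View pics/s4.png

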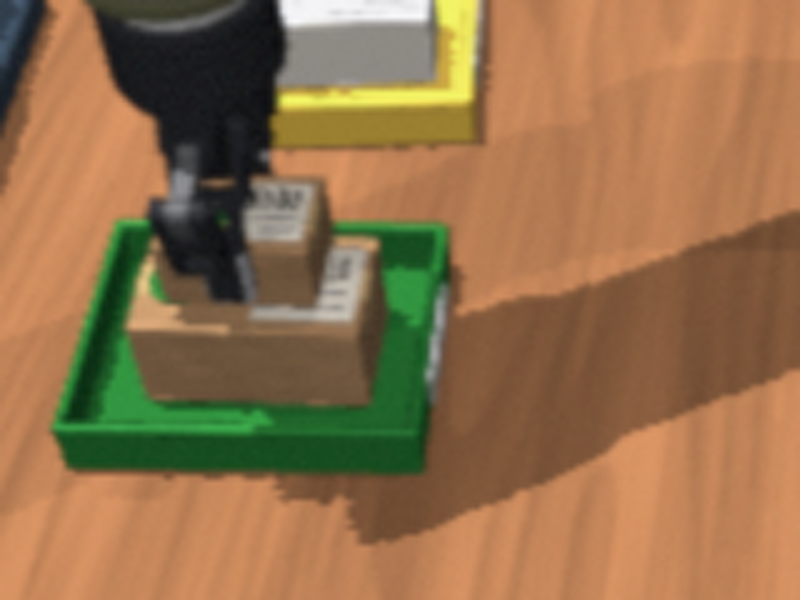

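View pics/t4.png

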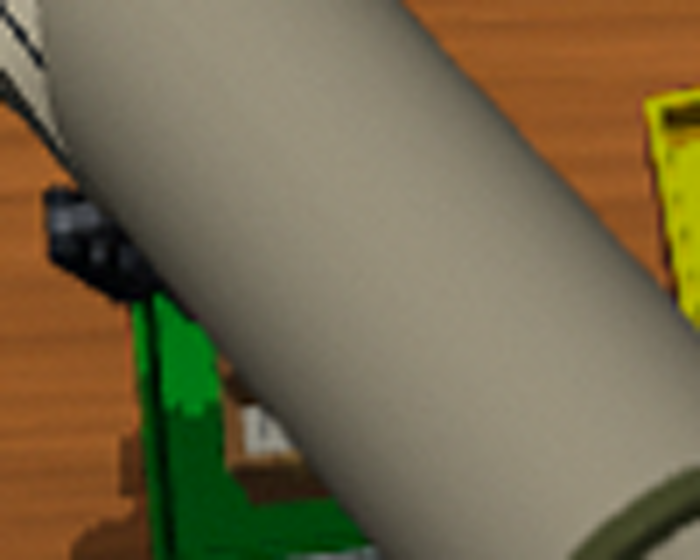

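The small parcel hangs about 1 cm above the large one and looks centred and aligned in the side view. I'll lower it gently.

>>> {"op": "servo_tool", "data": {
  "motion": [
    [[0,0,0.07,0,0,-0.03],[0,0,0.07,0,0,0],[0,0,0.05,0,0,0],[0,0,0.03,0,0,0],[0,0,0,0,0,0]]
  ]
}}

```text
clock: 27.65
position: [0.6422, 0.2055, 0.2401]
ee_rot: [0.732, -0.681, 0.001, -0.001]
ft_force: [0.3, 0.2, -2.2]
grip_width: 0.556
```

```bash
python3 -c "
from h import *
go([.642,.2055,.2397],np.radians(94.2))"
```

```text
t 27.65 pos [0.6422 0.2055 0.2401] yawx -85.84 grip 0.556 F [ 0.3  0.2 -2.2] j7 -2.12
  shift units [0.   0.   0.01] turn units [-0.03 -0.01 -0.01]
```

>>> {"op": "servo_tool", "data": {
  "motion": [
    [[0,0,0.04,-0.02,0,0],[0,0,0.04,0,0,0]]
  ]
}}

```text
clock: 27.85
position: [0.6424, 0.2058, 0.2397]
ee_rot: [0.732, -0.681, 0.001, -0.0]
ft_force: [-11.1, -5.0, 20.0]
grip_width: 0.556
```

>>> {"op": "servo_tool", "data": {
  "motion": [
    [[0,0,0,0,0,0],[0,0,0,0,0,0]]
  ]
}}

```text
clock: 28.05
position: [0.6425, 0.2058, 0.2405]
ee_rot: [0.732, -0.681, 0.001, -0.001]
ft_force: [-0.2, 0.4, -2.0]
grip_width: 0.559
```

>>> {"op": "servo_tool", "data": {
  "motion": [
    [[0,0,0,0,0,0],[0,0,0,0,0,0],[0,0,0,0,0,0],[0,0,0,0,0,0],[0,0,0,0,0,0]]
  ],
  "jaw": 40
}}

```text
clock: 28.55
position: [0.6426, 0.2059, 0.2398]
ee_rot: [0.732, -0.681, 0.001, -0.001]
ft_force: [-0.8, 0.0, 0.7]
grip_width: 0.844
```

>>> {"op": "servo_tool", "data": {
  "motion": [
    [[0,0,-0.2,0,0,0],[0,0,-0.5,0,0,0],[0,0,-0.7,0,0,0],[0,0,-0.7,0,0,0],[0,0,-0.4,0,0,0],[0,0,0,0,0,0]]
  ]
}}

```text
clock: 29.15
position: [0.6418, 0.2061, 0.3723]
ee_rot: [0.732, -0.681, 0.001, -0.001]
ft_force: [0.4, -0.4, -0.6]
grip_width: 0.842
```

>>> {"op": "servo_tool", "data": {
  "motion": [
    [[0.4,0.4,0,0,0,0],[0.6,0.6,0,0,0,0],[0.65,0.65,0,0,0,0],[0.65,0.65,0,0,0,0],[0.7,0.5,0,0,0,0],[0.8,0,0,0,0,0],[0.8,0,0,0,0,0],[0.8,0,0,0,0,0],[0.8,0,0,0,0,0],[0.4,0,0,0,0,0],[0,0,0,0,0,0]]
  ]
}}

```text
clock: 30.25
position: [0.5176, -0.1451, 0.3672]
ee_rot: [0.733, -0.681, -0.0, 0.0]
ft_force: [-0.9, -0.4, 0.5]
grip_width: 0.842
```

```bash
python3 snap.py t5 top 155 85 255 165 7;  python3 snap.py s5 side 140 210 300 330 5; python3 snap.py t6 top 0 0 560 420 1
```

```text
(no output)
```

View pics/t5.png

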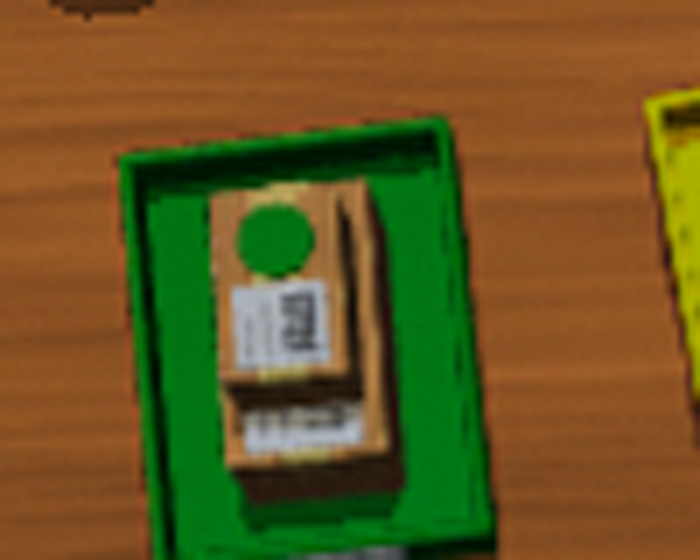

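View pics/s5.png

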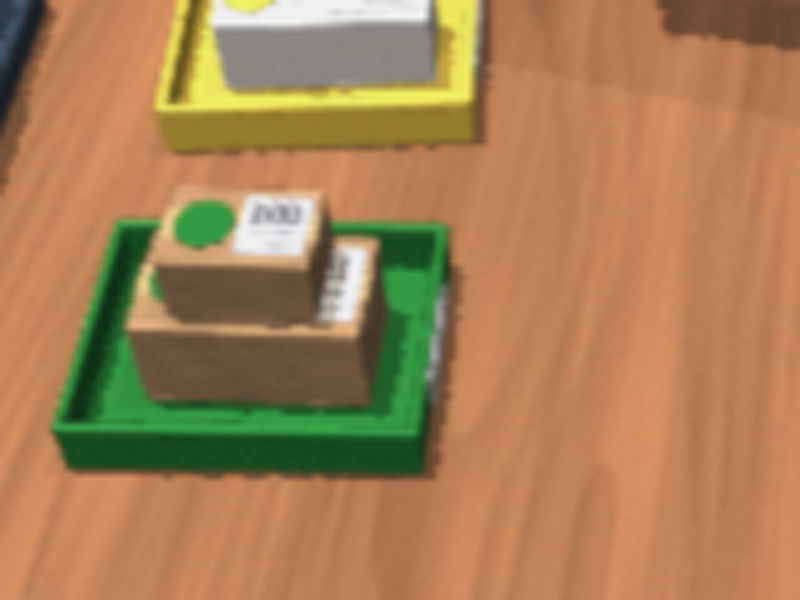

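View pics/t6.png

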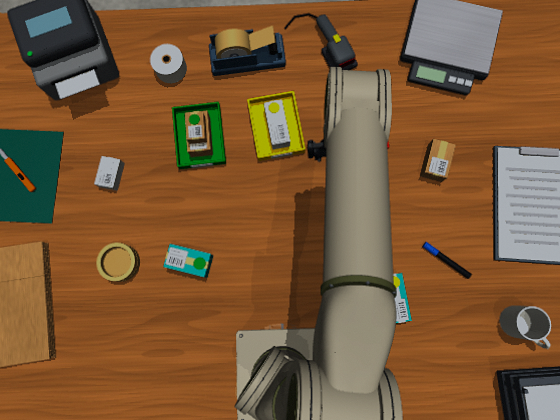

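```bash
python3 - <<'E'
from h import *
T=np.load("t5.npz");S=np.load("s5.npz")
o=lambda L,k,x,y:(np.array(L)+.5)/k-.5+[x,y]
def L(a,b):
    d=np.array(b[:2])-a[:2]; c,s=np.cos(a[2]),np.sin(a[2]); return "along mm %.1f across mm %.1f yaw %.1f"%(1e3*(d@[c,s]),1e3*(d@[-s,c]),np.degrees(b[2]-a[2]))
a,e=fit(T,o([(209,195),(367,180),(391,452),(229,467)],7,155,85),.11,.062,.059,(.64,.2,0))
b,f=fit(T,o([(210,197),(337,189),(352,375),(223,383)],7,155,85),.072,.048,.099,(.64,.2,0)); print(L(a,b),b,f)
a,e=fit(S,o([(128,331),(152,231),(382,237),(358,337)],5,140,210),.11,.062,.059,(.64,.2,0))
b,f=fit(S,o([(156,265),(181,187),(328,192),(313,271)],5,140,210),.072,.048,.099,(.64,.2,0)); print(L(a,b),b,f)
im=cv2.resize(T["color"][85:165,155:255,::-1],None,fx=7,fy=7,interpolation=cv2.INTER_CUBIC)
E
```

```text
along mm 0.5 across mm -0.1 yaw -0.8 [0.64190063 0.20360618 0.05713559] 0.21720582586876377
along mm -1.3 across mm 0.5 yaw -0.7 [0.63869226 0.20671575 0.06425939] 0.2514807333026682
```

The small parcel is centred to within about 1 mm and aligned to within about 1°. The bystanders are still at their original pixels and the gripper is clear, so I'm handing in.

```bash
python3 -c "
from workcell import order,status
print(order.hand_in()); print(status.get_obs()['clock'])"
```

```text
the job is handed in; nothing more can be done
None
the job is handed in; nothing more can be done
```

All four stickered parcels are in their matching trays, sticker up, and I handed the job in at about 30 s of the 112 s allowed. I placed red, then yellow, then green large, then green small on top of it, each lowered to the floor or stack before the jaws opened.

- **Stack:** the small green parcel is centred on the large one. The top camera gives 0.5 mm along and 0.1 mm across; the side camera gives 1.3 mm and 0.5 mm. Both put the yaw difference at about 0.7°. The two cameras disagree on the absolute position by about 3 mm, roughly what the 2 mm calibration allows, and I judged centring within each camera separately.
- **Bystanders:** the plain white and plain kraft parcels stayed at their original pixels. I never moved either turquoise look-alike; the arm partly hid the yellow-dot one in the last picture.
- **Red:** the last top picture had the arm over it. My last clear check was the side view after placing yellow, which showed it flat in its tray.
- **Contact force:** the wrist force did not clearly show the red parcel touching the tray floor. I released it at about the floor height worked out from its grasp, so it could have dropped by about 1 mm or less. The highest wrist force I read was about 23 N in total, when the small green parcel touched down.

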